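# Close the rail clamp on the dressing shelf

### The arm

A 6-joint arm with a two-finger parallel gripper is mounted at the origin on the work surface. World frame = base frame: x ahead of the robot, y to its left, z up, the work surface at z = 0. Lengths are in mm, angles in rad, forces in N, time in s.
With the tool pointing down it reaches from about 325 to 900 mm from the base axis. Payload 6.1 kg.
Tool frame: the origin (TCP) lies midway between the tips of the shut fingers; the grasp point (between the pads) lies hold_point_z behind it (hold_point_z is the distance from the TCP to the grasp point, in mm); x points along the fingers, y is the direction in which the jaws open and shut, and the axes are right-handed (so a half turn about x gives the same grasp; the last joint's range is limited). The gripper opens to 85 mm and grips with 20 to 120 N. Pads are 22 mm wide; open, the fingers measure 114 mm over their backs; the gripper's body (76 mm by 85 mm) begins 54 mm behind the grasp point. The pads swing forward as they close: fully open they stand 13 mm farther back than shut.
Start: joints at [-1.234, 0.22, 1.526, -0, 1.395, -0.126], TCP at [279.027, -559.249, 191.4] pointing down, gripper open.
Joint ranges: [-2.98, 2.98], [-0.91, 2.08], [0.09, 2.57], [-1.24, 4.39], [0.2, 2.65], [-2.68, 2.68]. Speed limits (rad/s): [2.57, 2.57, 3.01, 3.14, 3.14, 3.14].

### API

Orientations are given as a 3x3 rotation matrix whose columns are the frame's x, y, z axes.
In Python, from plant import get_obs, read_camera, sign_off, spot_in, hold_point_z gives the robot as it stands.
- The arm moves only by the tool apply_moves, never from a script. Its argument "motion" is a list of rows, each a list of 3 entries, a list of its own where there are three numbers: the shift along the tool's x, y, z in cm, then the turn about the tool's x in degrees, then the finger opening in cm, from 0 to 8.54. A call has 1 to 20 rows; each row is the pose to reach, as a shift and turn from the pose commanded when the call began, along the tool's axes at that moment; what a row does not reach only later rows make up. A row lasts 1/10 s, in which the tool goes at most 50 mm and 8.59 degrees, less where a joint would pass 70% of its speed; a pose out of reach is approached as far as the arm can. A call with a gripper value outside its range is refused whole. The fingers move at their own pace and stop on an object; "force" is the grip in N (left out, the last holds). Time passes only in rows, so rows that repeat a pose let the fingers close. It gives the time, the measured TCP pose, the force and the opening at its end, in the units of the state.
- get_obs(): the state, without advancing time (a new reading comes with each control period).
- read_camera(name): name is "scene" or "top" or "wrist"; returns a dict with "frame" (420x560x3 uint8, red, green, blue), "z_map" (420x560 float32, mm along the optical axis (not along the pixel's ray), 0 where there is no reading), "fov_y" (degrees; the focal length in pixels is half the picture's height over the tangent of half this angle, whatever the lens; pixels are square), "cx", "cy" (the principal point, pixels), "camera_from_world" (4x4, takes a point from world to camera coordinates); the wrist camera has in their place "T_tool_cam" (4x4, takes a point from camera to tool coordinates, whose origin is the TCP and whose axes are the tool frame's). Camera axes: x right, y up, looking along -z (the intrinsics and any distortion apply to the point x, -y, -z); pixel columns grow to the right and rows downward; lengths in mm; the calibration is good to about 2 mm. A picture is of the moment at which its call begins: read the wrist's pose just before it.
- sign_off(): hands the job in, once; it reports no verdict.
Trained networks look in the newest picture that a camera, given by its name, has taken for a name from the list of things; names that differ only in an ending like _2 or _b are one class to them, and where a whole thing is asked for, a point or a joint stands for the part that bears it (a point fixed in the world has none). Each returns a list of dicts, best first, with "score" (0 to 1); they miss things now and then, are a little off and sometimes report something else, mostly with a low value. They report only what shows in the picture. A call takes as long as a camera call.
- spot_in(camera, query): "position" ([column, row] in pixels, amid what is visible of it).
The state is a dict: "time": time; "qpos": joint angles; "joint_vel": joint speeds; "tau": joint torques, N m; "ee_pos": TCP position; "eef_rot": TCP orientation; "force": force on the tool from outside, world axes, zero at the start; "ft_torque": the same for the moment, N m; "width": opening from 0.0 (shut) to 1.0 (fully open).
Only numpy, scipy, OpenCV 4.12 (cv2) and the standard library are available. Lean on these libraries where they do the work, as an engineer would, in place of code of your own. Each camera call takes 0.05 s, during which the arm holds its last target. There are 200 camera calls.

### The job

The shelf's steel guard rail lies in two hinged clamps, and one of them is still open: swing its cap over the rail, press the cap down until you feel the rail come to rest on the rubber bed below it (a firm thumb push and no more, or the rubber is crushed), then swing the bolt up and drop it into the cap's slot, right to the back so that it stands upright there; do not force the bolt against the cap. Leave the knob nut loose, I will tighten it once the rail is level. Leave everything else on the shelf and the table where it is.

Things in the scene. Friction and masses are not known exactly. Their poses are not given: they have to be found in the camera images.
- saddle: Fixed grey cast base (96 x 44 mm) of the clamp whose cap stands open; the like clamp 340 mm along the rail is done up and shows the finished state. Origin on the plank's top (50 mm above the table) below the rail's axis; z up; y along the rail to the done-up clamp; x level, across to the hinge side (the goods); -x is the bolt's side (plank edge at -58 mm). Hinge pin at x 27, z 40; bolt pin at x -27, z 16 mm.
- cap: Clamp's hinged upper half, grey cast metal, 32 mm wide along the rail. Origin on the hinge pin, y along it; z vertical when shut. Starts turned back 1.5 to 2.05 rad. Stiff hinge: stays where left (1.3 N at the lug moves it). Laid on the rail as it starts it is 0.29 to 0.38 rad open; home, 0 to 0.2. It bears on the rail 27 mm from the hinge, half-way to the lug: a push on the lug is doubled there.
- cap_lug (a point): Centre of the lug at the cap's free end: a flat fork 32 mm wide along the rail, 7 mm thick, 20 mm long, with a 10 mm slot open at the outer end, prong ends rounded. The point is 54 mm from the hinge pin (prongs end at 66) and, shut, 3.5 mm above its level; the top face is 7 mm above. Pinch the cap across the lug's sides (32 mm) to swing it; press it on the lug's top face.
- hinge_pin (a point): The middle of the cap's hinge pin (fixed), which lies along the rail's direction; the cap swings about it in the saddle's x-z plane.
- bolt: Swing bolt: 8 mm steel shank 70 mm long, origin at its pin, z along it to the knob. Starts swung down to -x by 1.05 to 1.65 rad; stays where left (under 1 N at the knob moves it). Loose eye: it also leans up to 0.11 rad sideways. Upright, it stands in the slot, whose back stops it. A 19 mm washer face 45 mm from the pin clears the lug when the cap is home and jams on it when the cap is too high.
- bolt_pin (a point): The middle of the bolt's pin (fixed), 16 mm above the plank; the bolt swings about it in the saddle's x-z plane.
- knob (a point): Centre of the round black knob nut on the bolt: 21 mm across, 19 mm long along the bolt, centre 57 mm from the bolt's pin. The nut stays loose, as it is. The bolt meets the slot half-way up, so a push on the knob is doubled there: about 5 N on the knob seats it, 25 N is too much.
- rail: Guard rail, steel tube 28 mm across, 500 mm long. Origin on its axis in the done-up clamp, y along it; it can only tilt a little, up and down, about that point. Held by that clamp's rubber, it stays where left; about 14 N on it at the open clamp slides it down.
- rail_in_clamp (a point): The rail's axis in the open clamp; it starts 48 to 50 mm above the plank. Below it, unseen, is a bed packed with more or less rubber: the rail comes home at 40 to 45 mm, which can only be felt. Pressed, it slides at a steady push (7 to 14 N on the lug, least near its end), then the push climbs as it meets the bed. The bed takes up to 35 N of thrust; 15 N near the lug end is a sound push home.
- jar: Bystander, to be left alone: empty glass jar, 68 mm across, 100 mm tall, open at the top; origin under its centre.
- bangle_holder: Bystander, to be left alone: turned wooden bangle stand, 76 mm across, 168 mm tall, some bangles round its post; origin under its centre.
- hair_band: Bystander, to be left alone: white plastic hair band lying flat, an open ring about 90 mm across and 8 mm thick; origin at the middle of the ring.
- bin: Bystander, to be left alone: blue plastic tilt-out bin, 100 x 130 mm, 120 mm tall, at the open clamp's end of the plank; origin under its centre.
- comb: Bystander, to be left alone: fine-tooth steel comb, 170 x 35 mm, 5 mm thick, lying on the table in front of the plank; origin under its centre.
- tin: Bystander, to be left alone: small round metal tin, 52 mm across, 30 mm tall, on the table in front of the plank; origin under its centre.

How it is judged (in metres and radians):
On the way:
1. the cap is over the rail and the rail is pressed home, bearing on its rubber bed (angle between cap's own z axis and vertical below 0.22 rad and contact force between rail and saddle above 5 N), for 0.2 s.
At the end, for the whole second after the job is handed in: the cap is shut on the rail (within 0.22 rad), the rail still bears on its bed (over 2 N), the bolt stands in the slot, upright within 0.12 rad, and both are at rest; everything else is where it was (angle between cap's own z axis and vertical below 0.22 rad and contact force between rail and saddle above 2 N and angle between bolt's own z axis and vertical below 0.12 rad and linear speed of each of bolt, cap below 0.02 m/s); the robot touches nothing.
It fails at once if the rubber bed is crushed: the rail is thrust onto it with over 35 N (contact force between rail and saddle above 35 N).
It fails at once if the bolt is forced against the cap with over 50 N (contact force between bolt and cap above 50 N).
It fails at once if one of the other things is shifted by over 20 mm (distance of any of jar, bangle_holder, hair_band, bin, comb, tin from where it was at the start of the episode above 0.02 m).
It also fails if it takes over 72 s, if anything falls off the work surface, if the arm or the gripper's body presses on something with over 40 N, if the wrist force passes 120 N, or if a joint passes its speed limit or range.

## Working session

There is one attempt and no reset: what is moved stays moved. The work goes in short steps, Python scripts to look and compute and a tool call to move; the robot and the scene stay as the last step left them, time stands still between calls to the robot, and variables do not carry over. Pictures are saved under pics/ and viewed, about 8 in all and at most 12, crops included, and the job is handed in when it is done.

Besides the shell and the picture viewer there is one more tool, called after "Emit:" by a JSON object that holds its "name" and its "arguments". apply_moves: Moves the arm, as the interface text tells. Its arguments: {"type":"object","properties":{"motion":{"type":"array"},"force":{"type":"number"}},"required":["motion"]}

```bash
mkdir -p pics; ls
cat > h.py <<'E'
import numpy as np, cv2
from plant import get_obs, read_camera, sign_off, spot_in, hold_point_z
def K(c):
    h,w=c["frame"].shape[:2]; return (h/2)/np.tan(np.radians(c["fov_y"])/2)
def Twc(c,o=None):
    if "camera_from_world" in c: return np.linalg.inv(np.array(c["camera_from_world"]))
    T=np.eye(4);T[:3,:3]=np.array(o["eef_rot"]);T[:3,3]=o["ee_pos"]
    return T@np.array(c["T_tool_cam"])
def px2w(c,u,v,o=None,d=None):
    f=K(c); 
    if d is None:
        z=c["z_map"][int(round(v))-1:int(round(v))+2,int(round(u))-1:int(round(u))+2]; z=z[z>0]; d=np.median(z) if len(z) else np.nan
    return (Twc(c,o)@np.array([(u-c["cx"])/f*d,-(v-c["cy"])/f*d,-d,1]))[:3]
def cloud(c,o=None):
    f=K(c);d=c["z_map"];v,u=np.mgrid[:d.shape[0],:d.shape[1]]
    P=np.stack([(u-c["cx"])/f*d,-(v-c["cy"])/f*d,-d,np.ones_like(d)],-1)
    W=(P@Twc(c,o).T)[...,:3]; W[d<=0]=np.nan; return W
def w2px(c,p,o=None):
    q=np.linalg.inv(Twc(c,o))@np.array([*p,1]);f=K(c)
    return c["cx"]-f*q[0]/q[2], c["cy"]+f*q[1]/q[2]
def save(c,n): cv2.imwrite("pics/"+n,cv2.cvtColor(c["frame"],cv2.COLOR_RGB2BGR))
E
python3 - <<'E'
from h import *
print(hold_point_z); o=get_obs(); print({k:np.round(v,3).tolist() for k,v in o.items()})
ims=[]
for n in ["scene","top","wrist"]:
    c=read_camera(n); save(c,n+"0.png"); print(n,{k:v for k,v in c.items() if k not in("frame","z_map")})
    for q in ["saddle","cap","cap_lug","hinge_pin","bolt","bolt_pin","knob","rail","rail_in_clamp","jar","bangle_holder","bin","comb","tin","hair_band"]:
        for r in spot_in(n,q)[:2]:
            u,v=r["position"]; print(n,q,round(r["score"],2),np.round([u,v]),np.round(px2w(c,u,v,o)))
E
```

```text
pics
18.700000000000003
{'time': 0.0, 'qpos': [-1.234, 0.221, 1.528, -0.0, 1.395, -0.126], 'joint_vel': [0.002, -0.0, 0.0, -0.001, 0.001, -0.001], 'tau': [-0.001, -49.691, -38.94, -0.0, 0.011, -0.0], 'ee_pos': [278.793, -558.604, 190.273], 'eef_rot': [[-0.001, 0.446, -0.895], [0.002, -0.895, -0.446], [-1.0, -0.002, -0.0]], 'force': [0.017, 0.358, -0.621], 'ft_torque': [-0.01, 0.003, -0.039], 'width': 1.0}
scene {'fov_y': 53.421886781463684, 'cx': 276.41550121498824, 'cy': 205.74254809117159, 'camera_from_world': array([[-3.48809719e-01,  9.37134623e-01,  1.05108657e-02,
         1.64992053e+02],
       [-6.22348745e-01, -2.39999978e-01,  7.45038288e-01,
         2.62421160e+02],
       [ 7.00723782e-01,  2.53335172e-01,  6.66938882e-01,
        -1.42661106e+03],
       [ 0.00000000e+00,  0.00000000e+00,  0.00000000e+00,
         1.00000000e+00]])}
scene saddle 0.96 [252. 238.] [610. -10.  55.]
scene saddle 0.39 [306. 238.] [613. 120. 105.]
scene cap 0.87 [244. 217.] [628. -19. 133.]
scene cap_lug 0.75 [241. 219.] [632. -23. 130.]
scene hinge_pin 0.66 [248. 232.] [625. -11.  87.]
scen
[... 1718 characters left out ...]
90. 159.] [ 663. -259.   55.]
top comb 0.85 [215. 273.] [475. 221.   1.]
top comb 0.43 [308. 233.] [517. -16.  82.]
top tin 0.81 [369. 248.] [ 459. -159.   30.]
top hair_band 0.61 [259. 208.] [590.  82. 108.]
top hair_band 0.6 [344. 168.] [ 664. -142.   51.]
wrist {'fov_y': 64.99065995435122, 'cx': 285.74707393194046, 'cy': 211.5373191518791, 'T_tool_cam': array([[ 1.44249469e-03,  2.85120505e-01, -9.58490593e-01,
        -1.84030013e+02],
       [ 9.99998950e-01, -5.44686821e-04,  1.34293628e-03,
         9.90400208e-01],
       [-1.39178525e-04, -9.58491524e-01, -2.85120991e-01,
        -7.22225119e+01],
       [ 0.00000000e+00,  0.00000000e+00,  0.00000000e+00,
         1.00000000e+00]])}
```

Run:
```python
import cv2,numpy as np
a=cv2.imread("pics/scene0.png")[150:310,130:400]; b=cv2.imread("pics/top0.png")[130:300,170:410]
a=cv2.resize(a,(800,474),interpolation=cv2.INTER_CUBIC); cv2.imwrite("pics/s0c.png",a)
b=cv2.resize(b,(800,567),interpolation=cv2.INTER_CUBIC); cv2.imwrite("pics/t0c.png",b)
```

```text
(no output)
```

View pics/s0c.png

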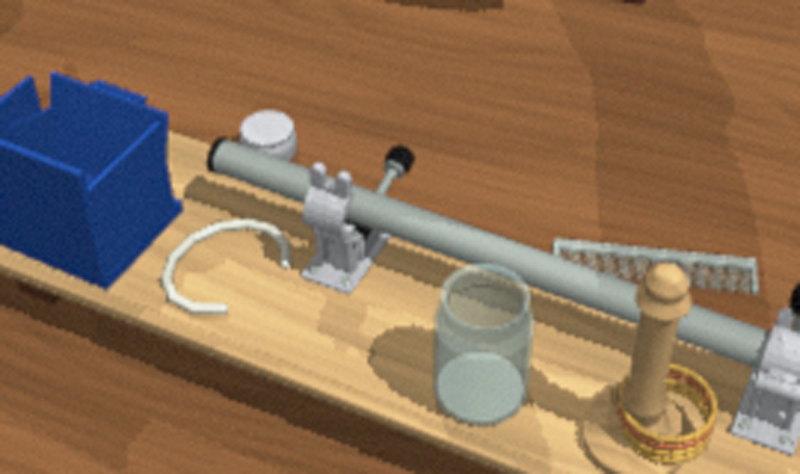

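View pics/t0c.png

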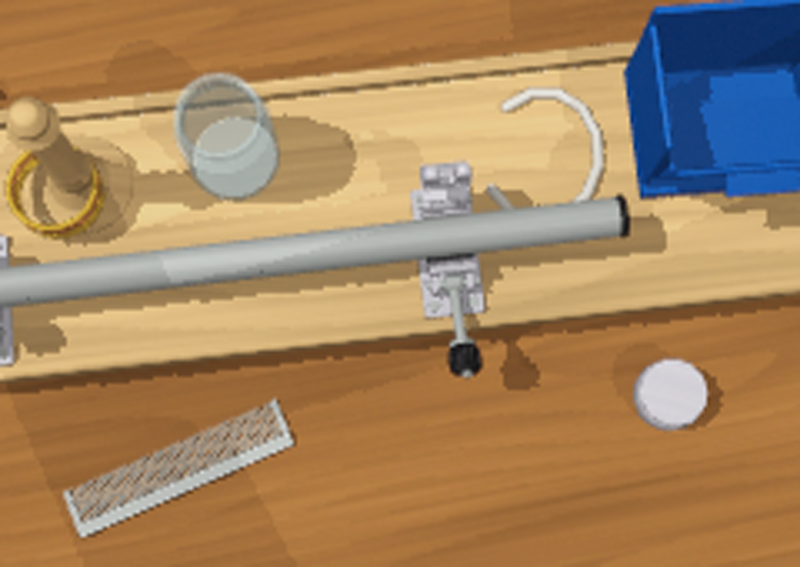

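```bash
cat > loc.py <<'E'
from h import *
from scipy.optimize import least_squares
def fit_rail(c,o=None):
    W=cloud(c,o).reshape(-1,3); W=W[np.isfinite(W[:,0])]
    # coarse: between (600,0) and (608,110)
    p0,p1=np.array([590,20,96.]),np.array([613,250,91.])
    d=(p1-p0)/np.linalg.norm(p1-p0)
    s=(W-p0)@d; r=np.linalg.norm(W-p0-s[:,None]*d,axis=1)
    m=(s>0)&(s<200)&(r<24)&(W[:,2]>80); P=W[m]
    def res(x):
        a=np.array([x[0],20,x[1]]);e=np.array([x[2],1,x[3]]);e/=np.linalg.norm(e)
        q=P-a; return np.linalg.norm(q-(q@e)[:,None]*e,axis=1)-14
    R=least_squares(res,[595,97,.1,0],loss="soft_l1",f_scale=1.5)
    return R.x,len(P),np.median(abs(res(R.x)))
E
python3 - <<'E'
from loc import *
for n in("scene","top"):
    c=read_camera(n); print(n,fit_rail(c))
    W=cloud(c).reshape(-1,3)
    m=(W[:,0]>560)&(W[:,0]<680)&(W[:,1]>-60)&(W[:,1]<20)&(W[:,2]>113); P=W[m]; print("cap pts",len(P),P.mean(0),P.min(0),P.max(0))
    for i in np.argsort(-P[:,2])[:12]: print(np.round(P[i]))
    # knob dark
    f=c["frame"].reshape(-1,3).max(1)
    m=(f<50)&(W[:,0]>480)&(W[:,0]<560)&(W[:,1]>-60)&(W[:,1]<20); P=W[m]; print("knob",len(P),np.median(P,0),P.min(0),P.max(0))
    m=(W[:,1]>-50)&(W[:,1]<-5)&(abs(W[:,0]-600)<60);
E
```

```text
scene (array([ 5.95940529e+02,  9.62183274e+01,  8.19724596e-02, -2.61265485e-02]), 1036, np.float64(0.8365750180673013))
cap pts 274 [629.37927338 -26.68800137 133.33531114] [588.68308391 -59.55760761 113.07037926] [640.32981954  -8.33185714 157.04814635]
[628. -18. 157.]
[625. -38. 157.]
[622. -39. 157.]
[620. -35. 156.]
[623. -17. 156.]
[626. -35. 156.]
[620. -38. 156.]
[623. -36. 156.]
[625. -33. 155.]
[623. -13. 155.]
[620. -14. 155.]
[621. -16. 155.]
knob 34 [512.18620609 -15.65711747  82.12877622] [505.2481276  -25.92347915  75.3970682 ] [519.34826626  -8.20717034  85.38668452]
top (array([ 5.94208641e+02,  9.70006516e+01,  8.43842517e-02, -2.44307637e-02]), 1037, np.float64(0.7621838892297497))
cap pts 150 [612.9317953  -27.13155828 134.93333292] [578.60191582 -59.85305835 113.01101881] [635.06918949  18.94057006 159.45862255]
[619. -35. 159.]
[619. -15. 158.]
[623. -18. 158.]
[622. -38. 157.]
[618. -35. 157.]
[624. -16. 157.]
[622. -16. 157.]
[623. -36. 156.]
[620. -38. 156.]
[615. -37. 156.]
[623. -12. 156.]
[618. -13. 156.]
knob 63 [506.25376815 -16.98403144  83.83768756] [497.70889865 -27.20404579  72.02730567] [516.57827451  -7.80419157  88.17475413]
```

Emit:
{"name": "apply_moves", "arguments": {"motion": [[[-5,0,0],0,0],[[-5,-29.4,-59.4],-148.7,0],[[-5,-29.4,-59.4],-148.7,0],[[-5,-29.4,-59.4],-148.7,0],[[-5,-29.4,-59.4],-148.7,0],[[-5,-29.4,-59.4],-148.7,0],[[-5,-29.4,-59.4],-148.7,0],[[-5,-29.4,-59.4],-148.7,0],[[-5,-29.4,-59.4],-148.7,0],[[-5,-29.4,-59.4],-148.7,0],[[-5,-29.4,-59.4],-148.7,0],[[-5,-29.4,-59.4],-148.7,0],[[-5,-29.4,-59.4],-148.7,0],[[-5,-29.4,-59.4],-148.7,0],[[-5,-29.4,-59.4],-148.7,0],[[-5,-29.4,-59.4],-148.7,0],[[-5,-29.4,-59.4],-148.7,0],[[-5,-29.4,-59.4],-148.7,0],[[-5,-29.4,-59.4],-148.7,0],[[-5,-29.4,-59.4],-148.7,0]], "force": 20}}

```text
time: 4.5
ee_pos: [679.3, -30.9, 241.3]
eef_rot: [[-0.0, 0.083, 0.997], [0.0, 0.997, -0.083], [-1.0, 0.0, -0.0]]
force: [-0.6, -0.3, -0.4]
width: -0.001
```

Run:
```python
from h import *
o=get_obs(); c=read_camera("wrist"); save(c,"w1.png")
print(o["time"],np.round(o["ee_pos"],1),np.round(o["eef_rot"],3).tolist(),o["width"],np.round(o["force"],1))
W=cloud(c,o)
for q in ["cap","cap_lug","knob","bolt","hinge_pin","rail"]:
    for r in spot_in("wrist",q)[:2]:
        u,v=r["position"]; print(q,round(r["score"],2),np.round([u,v]),np.round(px2w(c,u,v,o)))
P=W.reshape(-1,3)
m=(P[:,0]>600)&(P[:,0]<650)&(P[:,1]>-60)&(P[:,1]<20)&(P[:,2]>142)&(P[:,2]<165); Q=P[m]; print(len(Q),np.median(Q,0),Q.min(0),Q.max(0))
```

```text
4.5 [679.3 -30.9 241.3] [[-0.0, 0.083, 0.997], [0.0, 0.997, -0.083], [-1.0, 0.0, -0.0]] -0.0008858188108167508 [-0.6 -0.3 -0.4]
cap 0.86 [286. 134.] [623. -27. 137.]
cap 0.53 [189. 140.] [ 626. -135.   51.]
cap_lug 0.6 [286. 136.] [625. -27. 136.]
knob 0.68 [284.  24.] [527. -21.  78.]
bolt 0.97 [283.  24.] [526. -21.  78.]
hinge_pin 0.98 [286.  63.] [560. -21.  73.]
rail 0.57 [352.  99.] [599.  35. 111.]
281 [620.51751532 -26.59693199 156.90193166] [615.93944685 -43.70202959 142.19751872] [625.34714118 -11.83483205 159.66886668]
```

View pics/w1.png

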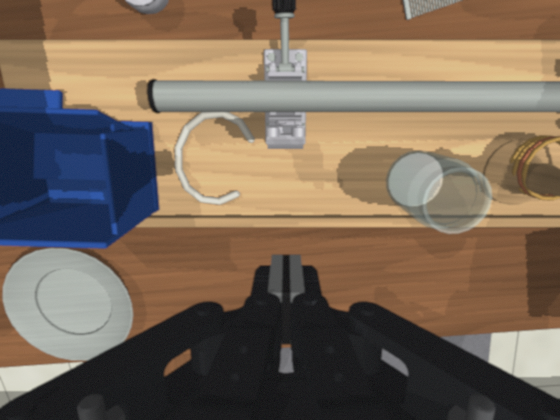

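Emit:
{"name": "apply_moves", "arguments": {"motion": [[[4,0,0],0,0],[[8,0,0],0,0],[[9.5,0,0],0,0],[[9.5,0,-2],0,0],[[9.5,0,-3.5],0,0],[[9.5,0,-4.3],0,0],[[9.5,0,-4.8],0,0],[[9.5,0,-5.3],0,0],[[9.5,0,-5.8],0,0],[[9.65,0,-6.3],0,0],[[9.8,0,-6.75],0,0],[[9.95,0,-7.2],0,0],[[10.15,0,-7.6],0,0],[[10.4,0,-8.05],0,0],[[10.7,0,-8.45],0,0],[[10.7,0,-8.45],0,0]]}}

```text
time: 6.45
ee_pos: [594.1, -23.8, 133.6]
eef_rot: [[-0.001, 0.083, 0.997], [0.0, 0.997, -0.083], [-1.0, 0.0, -0.001]]
force: [-0.3, -0.5, -0.0]
width: -0.002
```

Run:
```python
from h import *
o=get_obs(); c=read_camera("scene")
print(o["time"],np.round(o["ee_pos"],1),np.round(o["force"],1))
a=cv2.cvtColor(c["frame"],cv2.COLOR_RGB2BGR)[110:290,170:350]; cv2.imwrite("pics/s2.png",cv2.resize(a,(540,540),interpolation=cv2.INTER_CUBIC))
```

```text
6.45 [594.1 -23.8 133.6] [-0.3 -0.5 -0. ]
```

View pics/s2.png

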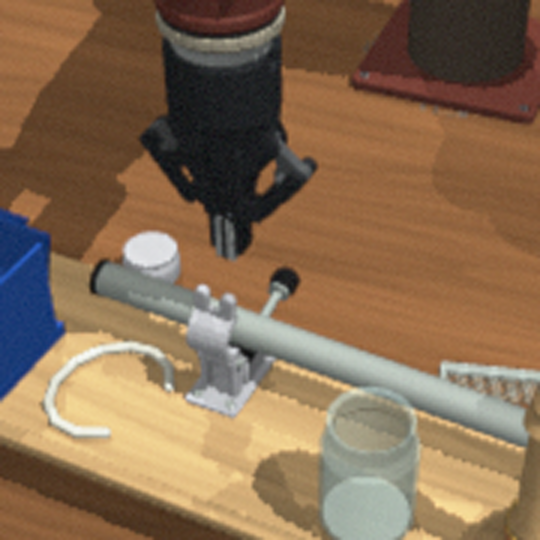

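Run:
```python
from h import *
o=get_obs(); c=read_camera("scene")
print("tcp px",w2px(c,o["ee_pos"]), "hinge px",w2px(c,[618.4,-26,90]))
W=cloud(c).reshape(-1,3)
m=(W[:,0]>560)&(W[:,0]<660)&(W[:,1]>-60)&(W[:,1]<20)&(W[:,2]>113); P=W[m]
for z in range(113,190,6):
    q=P[(P[:,2]>=z)&(P[:,2]<z+6)]
    if len(q): print(z,len(q),np.round(np.median(q,0)),np.round(q.min(0)),np.round(q.max(0)))
c=read_camera("top");W=cloud(c).reshape(-1,3)
m=(W[:,0]>560)&(W[:,0]<660)&(W[:,1]>-60)&(W[:,1]<20)&(W[:,2]>113)&(W[:,2]<170); P=W[m];print(np.round(P[::8]))
```

```text
tcp px (np.float64(247.8750773145033), np.float64(206.6726089079161)) hinge px (np.float64(243.49733863117808), np.float64(227.56584230079346))
113 24 [638. -31. 116.] [636. -44. 113.] [640. -12. 119.]
119 38 [637. -28. 122.] [634. -44. 119.] [641. -12. 125.]
125 56 [634. -26. 129.] [627. -44. 125.] [639. -12. 131.]
131 56 [627. -27. 134.] [620. -42. 131.] [633. -10. 137.]
137 26 [625. -26. 140.] [620. -42. 137.] [628. -10. 143.]
143 28 [625. -27. 146.] [622. -44. 143.] [629. -11. 149.]
149 28 [624. -33. 153.] [618. -43. 149.] [628. -11. 154.]
155 11 [624. -15. 156.] [619. -39. 155.] [627. -11. 157.]
167 1 [597. -19. 171.] [597. -19. 171.] [597. -19. 171.]
173 9 [606. -21. 178.] [601. -32. 173.] [608. -18. 179.]
179 27 [604. -21. 182.] [592. -37. 179.] [608. -12. 185.]
185 27 [603. -18. 188.] [593. -38. 185.] [608. -10. 190.]
[[592. -60. 113.]
 [591. -39. 115.]
 [588. -47. 113.]
 [586. -42. 116.]
 [592.   3. 115.]
 [586. -21. 114.]]
```

Run:
```python
from h import *
o=get_obs(); c=read_camera("wrist"); save(c,"w2.png")
R=np.array(o["eef_rot"]);p=np.array(o["ee_pos"])
for d in (0,-18.7,-35): print(d,w2px(c,p+R@[d,0,0],o))
# finger points: in tool frame
W=cloud(c,o);T=(W-p)@R
m=(abs(T[...,1])<25)&(abs(T[...,2])<25)&(T[...,0]>-80)&(T[...,0]<20)
Q=T[m]
for x in range(-80,20,8):
    q=Q[(Q[:,0]>=x)&(Q[:,0]<x+8)]
    if len(q): print(x,len(q),np.round(q.min(0)),np.round(q.max(0)))
print(o["qpos"])
```

```text
0 (np.float64(287.01051135848184), np.float64(239.88272546495315))
-18.7 (np.float64(287.1684279964579), np.float64(252.48300078404387))
-35 (np.float64(287.33436640272305), np.float64(265.723338418815))
-80 854 [-80. -14. -12.] [-72.  13.  11.]
-72 657 [-72. -15. -12.] [-64.  13.  -6.]
-64 560 [-64. -14. -12.] [-56.  13.  -6.]
-56 456 [-56. -15. -12.] [-48.  13.  -6.]
-48 63 [-48. -12. -11.] [-45.   6.  -6.]
16 56 [ 19. -25.  -9.] [20. 21.  0.]
[-1.72558579e-01  1.96614601e-01  1.66351057e+00  2.78622006e-05
  1.28121665e+00 -1.65987376e+00]
```

View pics/w2.png

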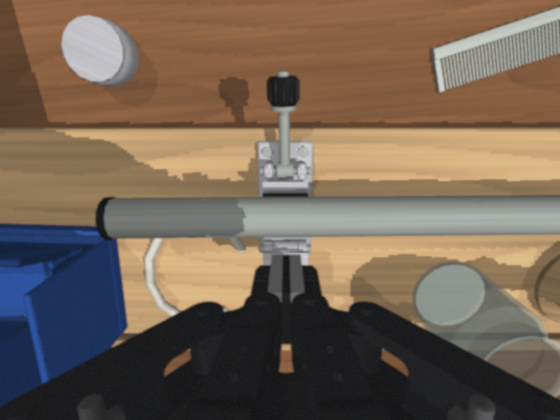

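Run:
```python
from h import *
o=get_obs(); c=read_camera("wrist")
R=np.array(o["eef_rot"]);p=np.array(o["ee_pos"]);T=(cloud(c,o)-p)@R
for r in range(236,330,6): print(r,[np.round(T[r,k]).tolist() for k in (276,296)], c["frame"][r,276])
for z in (-11,11):
  for d in (0,-20,-45): print(z,d,w2px(c,p+R@[d,0,z],o))
c=read_camera("scene");T=(cloud(c)-p)@R
for r in range(180,212,3): print(r,[np.round(T[r,k]).tolist() for k in (244,248)], c["frame"][r,246])
c=read_camera("top");T=(cloud(c)-p)@R
m=(abs(T[...,1])<20)&(abs(T[...,2])<20)&(T[...,0]>-80)&(T[...,0]<10);Q=T[m];print(len(Q),Q[Q[:,0].argsort()][-10:].round())
```

```text
236 [[27.0, -7.0, 8.0], [28.0, 6.0, 8.0]] [131 133 131]
242 [[41.0, -8.0, 18.0], [41.0, 7.0, 18.0]] [130 129 132]
248 [[37.0, -8.0, 21.0], [38.0, 7.0, 21.0]] [121 120 124]
254 [[32.0, -8.0, 23.0], [31.0, 7.0, 23.0]] [108 108 110]
260 [[-52.0, -5.0, -11.0], [-52.0, 4.0, -11.0]] [82 83 83]
266 [[-58.0, -5.0, -11.0], [-59.0, 3.0, -11.0]] [82 83 81]
272 [[-62.0, -5.0, -10.0], [-62.0, 3.0, -10.0]] [81 82 81]
278 [[-68.0, -5.0, -11.0], [-68.0, 3.0, -11.0]] [80 81 80]
284 [[-72.0, -5.0, -10.0], [-73.0, 3.0, -11.0]] [83 84 84]
290 [[-77.0, -4.0, -10.0], [-78.0, 3.0, -11.0]] [81 83 82]
296 [[-83.0, -4.0, -12.0], [-83.0, 3.0, -12.0]] [50 50 50]
302 [[-87.0, -4.0, -12.0], [-87.0, 3.0, -12.0]] [23 22 25]
308 [[-91.0, -4.0, -12.0], [-90.0, 2.0, -12.0]] [31 28 34]
314 [[-94.0, -4.0, -12.0], [-94.0, 2.0, -12.0]] [23 24 26]
320 [[-97.0, -4.0, -12.0], [-97.0, 2.0, -12.0]] [20 21 21]
326 [[-97.0, -4.0, -10.0], [-98.0, 2.0, -10.0]] [26 27 28]
-11 0 (np.float64(287.0334714857418), np.float64(222.38941543476855))
-11 -20 (np.float64(287.20911020982334), np.float64(234.28063660039243))
-11 -45 (np.float64
[... 423 characters left out ...]
9 100  99]
189 [[-59.0, -0.0, 11.0], [-60.0, 8.0, 9.0]] [ 98 100  99]
192 [[-51.0, -1.0, 11.0], [-51.0, 7.0, 8.0]] [ 98  99 100]
195 [[-42.0, -1.0, 11.0], [-41.0, 6.0, 7.0]] [101 104 103]
198 [[134.0, -101.0, -157.0], [135.0, -92.0, -163.0]] [159 108  67]
201 [[135.0, -95.0, -147.0], [133.0, -84.0, -150.0]] [157 106  63]
204 [[137.0, -90.0, -137.0], [137.0, -81.0, -143.0]] [165 113  71]
207 [[136.0, -84.0, -126.0], [137.0, -75.0, -132.0]] [164 127 102]
210 [[-19.0, 9.0, 31.0], [-17.0, 15.0, 25.0]] [175 175 179]
32 [[-53. -12.  -8.]
 [-52.   7.  -8.]
 [-50.   7. -10.]
 [-50.   5. -12.]
 [-48.   3. -12.]
 [-48.   1. -12.]
 [-47.  -4. -12.]
 [-47.  -2. -12.]
 [-46.  -6. -12.]
 [-46.   7. -10.]]
```

Emit:
{"name": "apply_moves", "arguments": {"motion": [[[0,0,3],0,0],[[0,0,6],0,0],[[1.5,0,6],0,0],[[3.2,0,6],0,0],[[3.2,0,5],0,0],[[3.2,0,4.2],0,0],[[3.2,0,3.7],0,0],[[3.2,0,3.2],0,0],[[3.2,0,2.65],0,0],[[3.35,0,2.15],0,0],[[3.5,0,1.7],0,0],[[3.65,0,1.25],0,0],[[3.65,0,1.25],0,0]]}}

```text
time: 8.1
ee_pos: [606.6, -24.9, 97.5]
eef_rot: [[-0.001, 0.083, 0.997], [0.0, 0.997, -0.083], [-1.0, 0.0, -0.001]]
force: [-0.7, -0.1, -0.2]
width: 0.001
```

```bash
cat > cap.py <<'E'
from h import *
def pts(n="scene"):
    o=get_obs(); c=read_camera(n)
    W=cloud(c,o).reshape(-1,3)
    ex=np.array([.9966,-.083,0]);ey=np.array([.083,.9966,0]);O=np.array([591.6,-23.3,50])
    L=np.stack([(W-O)@ex,(W-O)@ey,W[:,2]-50],1); return c,o,L
E
python3 - <<'E'
from cap import *
c,o,L=pts()
print(o["time"],np.round(o["ee_pos"],1),np.round(o["force"],1))
g=c["frame"].reshape(-1,3)
for n in ("scene","top"):
    c,o,L=pts(n); m=(abs(L[:,1])<17)&(L[:,0]>-60)&(L[:,0]<60)&(L[:,2]>66)&(L[:,2]<140); P=L[m]
    for z in range(66,140,6):
        q=P[(P[:,2]>=z)&(P[:,2]<z+6)]
        if len(q): print(n,z,len(q),np.round(np.median(q,0)),q[:,0].min().round(),q[:,0].max().round())
E
```

```text
8.1 [606.6 -24.9  97.5] [-0.7 -0.1 -0.2]
scene 66 36 [32.  2. 69.] 26.0 35.0
scene 72 62 [28.  2. 76.] 5.0 34.0
scene 78 60 [20.  6. 80.] 6.0 28.0
scene 84 17 [ 7. 10. 88.] 2.0 27.0
scene 90 26 [24.  7. 94.] -5.0 29.0
scene 96 36 [24.  7. 99.] -4.0 29.0
scene 102 29 [ 25.   5. 106.] 12.0 29.0
scene 108 26 [ 25.   4. 111.] 10.0 29.0
scene 114 29 [ 25.   6. 117.] 13.0 29.0
scene 120 20 [ 26.   1. 122.] 22.0 28.0
scene 126 22 [ 29.   1. 129.] 22.0 31.0
scene 132 42 [ 27.  -3. 135.] 12.0 30.0
scene 138 13 [ 23.   8. 139.] 9.0 30.0
top 66 1 [-3. 13. 67.] -3.0 -3.0
top 72 1 [18. 15. 76.] 18.0 18.0
top 78 20 [ 9.  0. 82.] 0.0 19.0
top 84 16 [ 5. -4. 85.] 2.0 11.0
top 90 25 [ 1.  4. 94.] -6.0 8.0
top 96 30 [-4.  3. 99.] -9.0 8.0
top 102 8 [  6.   5. 104.] 4.0 8.0
top 108 7 [  4.  -0. 111.] 3.0 7.0
top 114 3 [  4.   2. 115.] 4.0 4.0
top 120 4 [  4.  -1. 122.] 3.0 4.0
top 126 2 [  6.  13. 128.] 3.0 8.0
top 132 3 [  1.   8. 133.] 1.0 2.0
```

Emit:
{"name": "apply_moves", "arguments": {"motion": [[[0.2,0,-0.4],0,0],[[0.45,0,-0.85],0,0],[[0.75,0,-1.25],0,0],[[0.75,0,-1.25],0,0],[[-0.8,0,-1.25],0,0],[[-0.8,0,-2.4],0,0],[[-0.8,0,-3.5],0,0],[[0,0,-3.5],0,0],[[0.4,0,-3.8],0,0],[[0.8,0,-4.0],0,0],[[1.3,0,-4.3],0,0],[[1.7,0,-4.6],0,0],[[1.7,0,-4.6],0,0]]}}

```text
time: 9.55
ee_pos: [560.9, -20.9, 79.7]
eef_rot: [[-0.001, 0.084, 0.997], [0.0, 0.997, -0.084], [-1.0, 0.0, -0.002]]
force: [-0.8, -0.7, -0.4]
width: -0.001
```

Run:
```python
from cap import *
c,o,L=pts()
print(o["time"],np.round(o["ee_pos"],1),np.round(o["force"],1))
a=cv2.cvtColor(c["frame"],cv2.COLOR_RGB2BGR)[150:270,200:320]
c,o,L=pts("wrist"); b=cv2.cvtColor(c["frame"],cv2.COLOR_RGB2BGR)[60:330,150:420]
cv2.imwrite("pics/sw3.png",np.hstack([cv2.resize(a,(400,400),interpolation=cv2.INTER_CUBIC),cv2.resize(b,(400,400))]))
```

```text
9.55 [560.9 -20.9  79.7] [-0.8 -0.7 -0.4]
```

View pics/sw3.png

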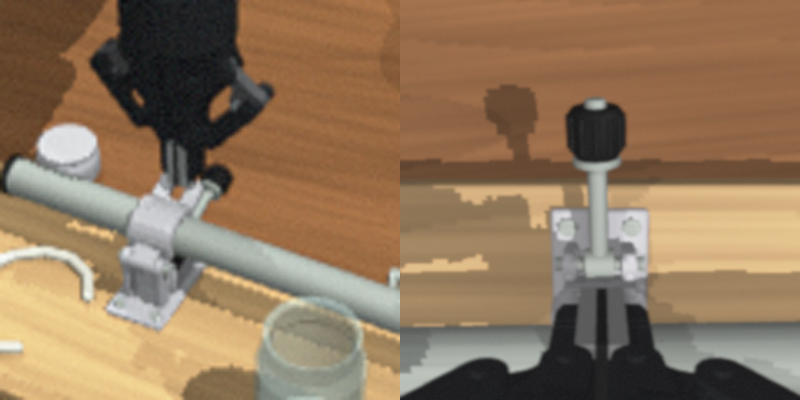

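Emit:
{"name": "apply_moves", "arguments": {"motion": [[[0.15,0,-0.1],0,0],[[0.3,0,-0.2],0,0],[[0.45,0,-0.25],0,0],[[0.6,0,-0.3],0,0],[[0.6,0,-0.3],0,0]]}}

```text
time: 10.15
ee_pos: [559.2, -20.9, 75.4]
eef_rot: [[0.001, 0.083, 0.997], [-0.0, 0.997, -0.083], [-1.0, 0.0, 0.001]]
force: [0.4, -0.2, 2.5]
width: -0.003
```

Emit:
{"name": "apply_moves", "arguments": {"motion": [[[0.1,0,0],0,0],[[0.2,0,0],0,0],[[0.2,0,0],0,0]]}}

```text
time: 10.45
ee_pos: [559.2, -20.9, 74.1]
eef_rot: [[0.001, 0.083, 0.997], [-0.0, 0.997, -0.083], [-1.0, -0.0, 0.001]]
force: [-2.0, 0.3, 9.3]
width: -0.004
```

Emit:
{"name": "apply_moves", "arguments": {"motion": [[[0.05,0,0],0,0],[[0.1,0,0],0,0],[[0.1,0,0],0,0]]}}

```text
time: 10.75
ee_pos: [558.9, -20.9, 73.2]
eef_rot: [[0.0, 0.083, 0.997], [-0.0, 0.997, -0.083], [-1.0, -0.0, 0.0]]
force: [-3.7, -0.3, 9.5]
width: 0.001
```

Emit:
{"name": "apply_moves", "arguments": {"motion": [[[0.05,0,0],0,0],[[0.1,0,0],0,0],[[0.1,0,0],0,0]]}}

```text
time: 11.05
ee_pos: [558.4, -20.8, 71.9]
eef_rot: [[-0.001, 0.083, 0.997], [0.0, 0.997, -0.083], [-1.0, -0.0, -0.001]]
force: [-4.3, 1.1, 8.7]
width: 0.001
```

Emit:
{"name": "apply_moves", "arguments": {"motion": [[[0.05,0,0],0,0],[[0.1,0,0],0,0],[[0.1,0,0],0,0]]}}

```text
time: 11.35
ee_pos: [558.0, -20.8, 70.7]
eef_rot: [[-0.002, 0.083, 0.997], [0.0, 0.997, -0.083], [-1.0, -0.0, -0.002]]
force: [-5.3, -0.1, 8.5]
width: 0.002
```

Emit:
{"name": "apply_moves", "arguments": {"motion": [[[0.05,0,-0.1],0,0],[[0.1,0,-0.1],0,0],[[0.1,0,-0.1],0,0]]}}

```text
time: 11.65
ee_pos: [557.7, -20.8, 69.9]
eef_rot: [[-0.0, 0.083, 0.997], [-0.0, 0.997, -0.083], [-1.0, -0.0, -0.0]]
force: [-3.8, 0.7, 8.3]
width: 0.005
```

Emit:
{"name": "apply_moves", "arguments": {"motion": [[[0.05,0,-0.1],0,0],[[0.1,0,-0.1],0,0],[[0.1,0,-0.1],0,0]]}}

```text
time: 11.95
ee_pos: [557.3, -20.7, 69.1]
eef_rot: [[0.001, 0.083, 0.997], [-0.0, 0.997, -0.083], [-1.0, 0.0, 0.001]]
force: [-1.2, -0.2, 7.5]
width: -0.002
```

Emit:
{"name": "apply_moves", "arguments": {"motion": [[[0.05,0,0],0,0],[[0.1,0,0],0,0],[[0.1,0,0],0,0]]}}

```text
time: 12.25
ee_pos: [557.0, -20.7, 68.0]
eef_rot: [[0.001, 0.083, 0.997], [-0.0, 0.997, -0.083], [-1.0, -0.0, 0.001]]
force: [-3.7, 1.2, 8.7]
width: -0.002
```

Emit:
{"name": "apply_moves", "arguments": {"motion": [[[0.05,0,0],0,0],[[0.1,0,0],0,0],[[0.1,0,0],0,0]]}}

```text
time: 12.55
ee_pos: [556.7, -20.7, 66.8]
eef_rot: [[-0.0, 0.083, 0.997], [0.0, 0.997, -0.083], [-1.0, -0.0, -0.0]]
force: [-3.8, 0.3, 9.3]
width: -0.001
```

Emit:
{"name": "apply_moves", "arguments": {"motion": [[[0.05,0,-0.05],0,0],[[0.1,0,-0.05],0,0],[[0.1,0,-0.05],0,0]]}}

```text
time: 12.85
ee_pos: [556.6, -20.7, 66.4]
eef_rot: [[0.001, 0.083, 0.997], [-0.0, 0.997, -0.083], [-1.0, -0.0, 0.001]]
force: [-3.6, 0.2, 11.1]
width: -0.003
```

Emit:
{"name": "apply_moves", "arguments": {"motion": [[[0.05,0,-0.05],0,0],[[0.1,0,-0.05],0,0],[[0.1,0,-0.05],0,0]]}}

```text
time: 13.15
ee_pos: [556.6, -20.7, 66.1]
eef_rot: [[0.002, 0.083, 0.997], [-0.0, 0.997, -0.083], [-1.0, -0.0, 0.002]]
force: [-4.2, 1.2, 14.1]
width: -0.002
```

Emit:
{"name": "apply_moves", "arguments": {"motion": [[[0.04,0,0],0,0],[[0.06,0,0],0,0],[[0.06,0,0],0,0],[[0.06,0,0],0,0],[[0.06,0,0],0,0]]}}

```text
time: 13.65
ee_pos: [556.7, -20.7, 65.9]
eef_rot: [[0.002, 0.083, 0.997], [-0.0, 0.997, -0.083], [-1.0, -0.0, 0.002]]
force: [-5.3, 1.8, 16.1]
width: 0.001
```

Emit:
{"name": "apply_moves", "arguments": {"motion": [[[-1,0,0],0,0],[[-5,0,0],0,0],[[-6,0,0],0,4.5],[[-6,0,0],0,4.5]]}}

```text
time: 14.05
ee_pos: [557.4, -21.0, 125.6]
eef_rot: [[0.004, 0.083, 0.997], [-0.001, 0.997, -0.083], [-1.0, -0.0, 0.004]]
force: [0.2, 0.1, -0.1]
width: 0.33
```

Run:
```python
from cap import *
from loc import fit_rail
c,o,L=pts("wrist"); save(c,"w4.png")
print(o["time"],np.round(o["ee_pos"],1),np.round(o["force"],1),o["width"])
for q in ["knob","bolt","cap_lug"]:
    for r in spot_in("wrist",q)[:2]:
        u,v=r["position"]; print(q,round(r["score"],2),np.round([u,v]),np.round(px2w(c,u,v,o)))
for n in ("wrist","scene","top"):
    if n!="wrist": c,o,L=pts(n)
    f=c["frame"].reshape(-1,3).max(1)
    m=(f<60)&(abs(L[:,0]+82)<30)&(abs(L[:,1])<25)&(L[:,2]>5)&(L[:,2]<55); P=L[m]; print(n,"knob",len(P),np.percentile(P,[5,50,95],axis=0).round(1).tolist())
    g=c["frame"].reshape(-1,3).astype(int).max(1)
    m=(abs(L[:,1])<14)&(abs(L[:,1])>6)&(L[:,0]>-42)&(L[:,0]<-18)&(L[:,2]>44)&(L[:,2]<75); P=L[m]
    if len(P)>5: print("lug",len(P),np.median(P,0).round(1),"slope",np.polyfit(P[:,0],P[:,2],1).round(2))
    if n!="wrist": print(fit_rail(c))
```

```text
14.05 [557.4 -21.  125.6] [ 0.2  0.1 -0.1] 0.3299769019984456
knob 0.96 [282. 162.] [516. -21.  85.]
bolt 0.56 [283. 159.] [515. -20.  87.]
cap_lug 0.56 [286. 268.] [583. -24. 113.]
cap_lug 0.48 [102.  95.] [ 459. -160.   32.]
wrist knob 807 [[-92.1, -11.9, 30.3], [-84.4, -3.1, 35.4], [-75.5, 5.8, 38.0]]
lug 686 [-29.5   6.1  57.3] slope [-5.00e-02  5.57e+01]
scene knob 39 [[-86.3, -9.0, 24.0], [-79.3, 0.6, 31.0], [-73.6, 7.7, 35.1]]
lug 46 [-26.2  -6.2  55. ] slope [-0.13 51.39]
(array([ 5.95995222e+02,  9.28190363e+01,  8.15266914e-02, -1.31821765e-02]), 1015, np.float64(0.7921662295867318))
top knob 69 [[-92.7, -10.3, 29.4], [-84.9, -1.2, 33.3], [-76.1, 7.4, 36.5]]
lug 20 [-35.9   9.6  56.6] slope [ 0.23 64.36]
(array([ 5.94120859e+02,  9.34876917e+01,  8.60488946e-02, -1.35789471e-02]), 889, np.float64(0.8372912078493737))
```

View pics/w4.png

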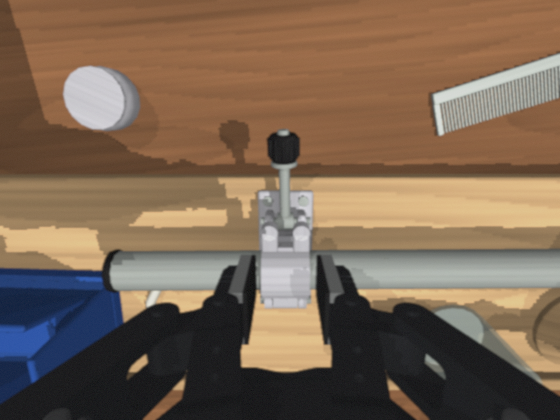

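Emit:
{"name": "apply_moves", "arguments": {"motion": [[[0,-0.1,-2.5],0,4.5],[[0,-0.1,-4.9],0,4.5],[[4,-0.1,-4.9],0,4.5],[[8,-0.1,-4.9],0,4.5],[[10.4,-0.1,-4.9],0,4.5],[[10.4,-0.1,-4.9],0,4.5],[[10.4,-0.1,-4.9],0,4.5]], "force": 20}}

```text
time: 15.05
ee_pos: [506.3, -17.5, 19.0]
eef_rot: [[-0.002, 0.083, 0.997], [0.0, 0.997, -0.083], [-1.0, 0.0, -0.002]]
force: [0.0, 0.4, 0.6]
width: 0.528
```

Run:
```python
from cap import *
ims=[]
o=get_obs();print(o["time"],np.round(o["ee_pos"],1),np.round(o["force"],1),o["width"])
c,o,L=pts("wrist"); ims.append(cv2.resize(cv2.cvtColor(c["frame"],cv2.COLOR_RGB2BGR)[100:370,150:420],(400,400)))
R=np.array(o["eef_rot"]);p=np.array(o["ee_pos"])
T=(cloud(c,o)-p)@R; m=(abs(T[...,2])<14)&(abs(T[...,1])<40)&(T[...,0]>-75)&(T[...,0]<-20);Q=T[m]
for x in range(-75,-20,5):
    q=Q[(Q[:,0]>=x)&(Q[:,0]<x+5)]
    if len(q): print(x,len(q),np.round(q.min(0)),np.round(q.max(0)))
c,o,L=pts("scene"); ims.append(cv2.resize(cv2.cvtColor(c["frame"],cv2.COLOR_RGB2BGR)[150:270,200:320],(400,400),interpolation=cv2.INTER_CUBIC))
cv2.imwrite("pics/k5.png",np.hstack(ims))
```

```text
15.05 [506.3 -17.5  19. ] [0.  0.4 0.6] 0.5276507436484107
-75 646 [-75. -37. -11.] [-70.  35.  11.]
-70 1871 [-70. -37. -12.] [-65.  35.  14.]
-65 1620 [-65. -37. -12.] [-60.  35.  14.]
-60 901 [-60. -37. -12.] [-55.  35.  14.]
-55 514 [-55. -37. -11.] [-50.  35.  11.]
-50 211 [-50. -34. -11.] [-45.  33.  12.]
-45 39 [-45. -24.  -7.] [-42.  22.  10.]
```

View pics/k5.png

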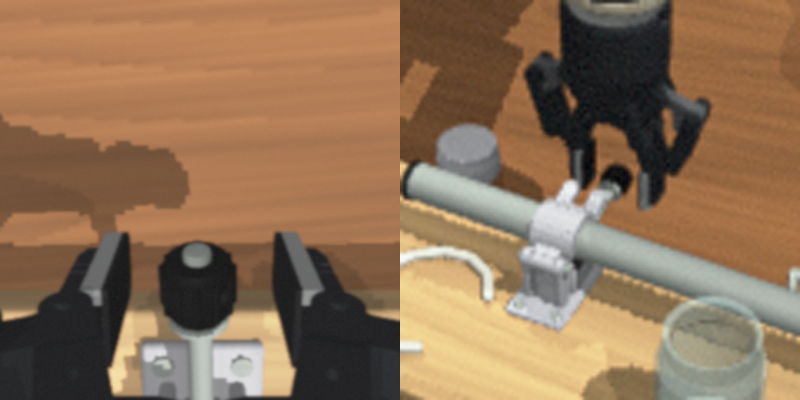

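Emit:
{"name": "apply_moves", "arguments": {"motion": [[[0,0,0],0,1.5],[[0,0,0],0,1.5],[[0,0,0],0,1.5],[[0,0,0],0,1.5],[[0,0,0],0,1.5],[[0,0,0],0,1.5],[[0,0,0],0,1.5]], "force": 20}}

```text
time: 15.85
ee_pos: [507.9, -17.7, 19.9]
eef_rot: [[0.002, 0.083, 0.997], [-0.0, 0.997, -0.083], [-1.0, -0.0, 0.002]]
force: [4.5, -0.3, 1.7]
width: 0.234
```

Emit:
{"name": "apply_moves", "arguments": {"motion": [[[-0.45,0,0.1],0,1.5],[[-0.93,0,0.27],0,1.5],[[-1.3,0,0.44],0,1.5],[[-1.7,0,0.64],0,1.5],[[-2.05,0,0.87],0,1.5],[[-2.41,0,1.12],0,1.5],[[-2.73,0,1.4],0,1.5],[[-3.04,0,1.7],0,1.5],[[-3.04,0,1.7],0,1.5]]}}

```text
time: 16.75
ee_pos: [524.2, -18.9, 50.4]
eef_rot: [[0.0, 0.083, 0.997], [0.0, 0.997, -0.083], [-1.0, 0.0, 0.0]]
force: [-5.2, 1.5, 1.4]
width: 0.237
```

Run:
```python
from cap import *
o=get_obs();print(o["time"],np.round(o["ee_pos"],1),np.round(o["force"],1),o["width"])
c,o,L=pts("wrist")
for q in ["knob"]:
    for r in spot_in("wrist",q)[:2]:
        u,v=r["position"]; print(q,round(r["score"],2),np.round([u,v]),np.round(px2w(c,u,v,o)))
for n in ("wrist","scene","top"):
    if n!="wrist": c,o,L=pts(n)
    f=c["frame"].reshape(-1,3).max(1)
    for q in spot_in(n,"knob")[:2]+spot_in(n,"bolt")[:1]:
        u,v=q["position"];i=int(v)*560+int(u); print(n,round(q["score"],2),[u,v],L[i].round())
```

```text
16.75 [524.2 -18.9  50.4] [-5.2  1.5  1.4] 0.2367227352800463
knob 0.84 [286. 284.] [518. -19. 115.]
knob 0.68 [287. 300.] [525. -19. 115.]
wrist 0.84 [285.6, 284.5] [-74.  -2.  66.]
wrist 0.68 [286.7, 300.4] [-67.  -2.  65.]
wrist 0.75 [17.5, 375.9] [  22. -175.   10.]
scene 0.41 [256.9, 197.5] [-58. -12.  61.]
scene 0.3 [294.2, 265.6] [113. 159.  85.]
scene 0.44 [260.6, 198.2] [-62.  -4.  58.]
```

Emit:
{"name": "apply_moves", "arguments": {"motion": [[[-0.27,0,0.32],0,1.5],[[-0.53,0,0.67],0,1.5],[[-0.75,0,1.02],0,1.5],[[-0.96,0,1.41],0,1.5],[[-0.96,0,1.41],0,1.5],[[-0.96,0,1.41],0,4.5],[[-0.96,0,1.41],0,4.5],[[-0.96,0,1.41],0,4.5],[[-0.96,0,1.41],0,4.5],[[-0.96,0,1.0],0,4.5],[[-0.96,0,0],0,4.5],[[-0.96,0,-2],0,4.5],[[-1.8,0,-2.8],0,2],[[-1.8,0,-2.8],0,0],[[-1.8,0,-2.8],0,0],[[-1.8,0,-2.8],0,0],[[-1.8,0,-2.8],0,0],[[-1.8,0,-2.8],0,0]]}}

```text
time: 19.05
ee_pos: [495.9, -16.7, 67.4]
eef_rot: [[-0.0, 0.083, 0.997], [0.0, 0.997, -0.083], [-1.0, 0.0, -0.0]]
force: [0.3, -0.5, -0.1]
width: -0.002
```

Run:
```python
from cap import *
o=get_obs();print(o["time"],np.round(o["ee_pos"],1),np.round(o["force"],1),o["width"])
ims=[]
for n in ("wrist","scene"):
    c,o,L=pts(n)
    ims.append(cv2.cvtColor(c["frame"],cv2.COLOR_RGB2BGR))
    for q in spot_in(n,"knob")[:1]+spot_in(n,"cap_lug")[:1]:
        u,v=q["position"];i=int(v)*560+int(u); print(n,round(q["score"],2),[u,v],L[i].round())
    f=c["frame"].reshape(-1,3).max(1)
    m=(f<60)&(L[:,0]>-70)&(L[:,0]<-25)&(abs(L[:,1])<20)&(L[:,2]>45)&(L[:,2]<95); P=L[m]
    if len(P): print("knob",len(P),np.percentile(P,[5,50,95],axis=0).round(1).tolist())
cv2.imwrite("pics/k6.png",np.hstack([cv2.resize(ims[0][100:370,150:420],(400,400)),cv2.resize(ims[1][150:270,200:320],(400,400),interpolation=cv2.INTER_CUBIC)]))
```

```text
19.05 [495.9 -16.7  67.4] [ 0.3 -0.5 -0.1] -0.0021715273215757247
wrist 0.65 [283.8, 357.0] [-61.  -3.  75.]
knob 150 [[-61.6, -4.8, 75.0], [-59.2, -2.0, 76.5], [-56.4, 0.3, 77.9]]
scene 0.58 [252.0, 217.3] [ 9. 13. 63.]
knob 61 [[-58.5, -8.0, 59.2], [-52.4, 1.5, 67.2], [-47.0, 8.4, 73.8]]
```

View pics/k6.png

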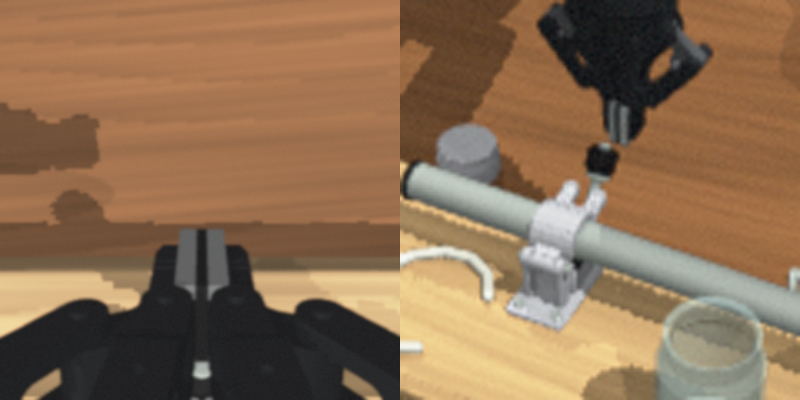

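Emit:
{"name": "apply_moves", "arguments": {"motion": [[[0,0,1],0,0],[[0,0,2],0,0],[[0,0,2.4],0,0],[[0,0,2.8],0,0],[[0,0,3.2],0,0],[[0,0,3.5],0,0],[[0,0,3.8],0,0],[[0,0,3.8],0,0]]}}

```text
time: 20.15
ee_pos: [534.1, -19.8, 67.7]
eef_rot: [[0.0, 0.083, 0.997], [-0.0, 0.997, -0.083], [-1.0, 0.0, 0.0]]
force: [-0.4, 0.0, 0.1]
width: -0.001
```

Emit:
{"name": "apply_moves", "arguments": {"motion": [[[0,0,0.2],0,0],[[0,0,0.4],0,0],[[0,0,0.4],0,0]]}}

```text
time: 20.45
ee_pos: [538.0, -20.2, 67.8]
eef_rot: [[0.0, 0.083, 0.997], [-0.0, 0.997, -0.083], [-1.0, 0.0, 0.0]]
force: [0.0, -0.0, 1.1]
width: -0.001
```

Emit:
{"name": "apply_moves", "arguments": {"motion": [[[0,0,0.15],0,0],[[0,0,0.3],0,0],[[0,0,0.3],0,0]]}}

```text
time: 20.75
ee_pos: [540.9, -20.4, 67.7]
eef_rot: [[0.0, 0.083, 0.997], [0.0, 0.997, -0.083], [-1.0, 0.0, 0.0]]
force: [0.8, -0.6, -0.1]
width: 0.0
```

Emit:
{"name": "apply_moves", "arguments": {"motion": [[[0,0,0.1],0,0],[[0,0,0.2],0,0],[[0,0,0.2],0,0]]}}

```text
time: 21.05
ee_pos: [542.8, -20.5, 67.7]
eef_rot: [[0.0, 0.083, 0.997], [0.0, 0.997, -0.083], [-1.0, 0.0, 0.0]]
force: [0.0, 0.5, 0.4]
width: -0.001
```

Run:
```python
from cap import *
o=get_obs();print(o["time"],np.round(o["ee_pos"],1),np.round(o["force"],1),o["width"])
ims=[]
for n in ("top","scene"):
    c,o,L=pts(n)
    ims.append(cv2.cvtColor(c["frame"],cv2.COLOR_RGB2BGR))
    f=c["frame"].reshape(-1,3).max(1)
    m=(f<60)&(L[:,0]>-70)&(L[:,0]<-5)&(abs(L[:,1])<20)&(L[:,2]>45)&(L[:,2]<95); P=L[m]
    if len(P): print("knob",len(P),np.percentile(P,[5,50,95],axis=0).round(1).tolist())
cv2.imwrite("pics/k7.png",np.hstack([cv2.resize(ims[0][150:250,250:350],(400,400),interpolation=cv2.INTER_CUBIC),cv2.resize(ims[1][150:270,200:320],(400,400),interpolation=cv2.INTER_CUBIC)]))
```

```text
21.05 [542.8 -20.5  67.7] [0.  0.5 0.4] -0.001034128088960683
knob 124 [[-48.0, -10.8, 67.7], [-30.4, 5.1, 78.8], [-15.8, 11.7, 91.9]]
```

View pics/k7.png

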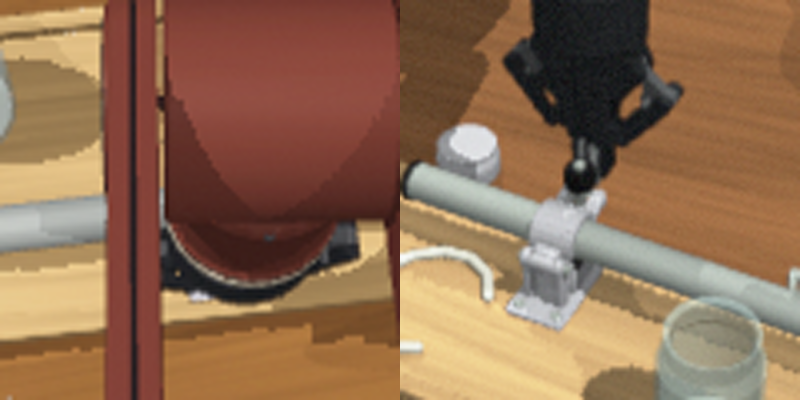

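Run:
```python
from cap import *
c,o,L=pts("scene"); f=c["frame"].max(2)
ex=np.array([.9966,-.083,0]);ey=np.array([.083,.9966,0]);O=np.array([591.6,-23.3,50])
for l in [(-27,0,73),(-27,-6,73),(-27,6,73),(-31,0,57),(-31,-10,57),(-31,10,57)]:
    print(l,np.round(w2px(c,O+l[0]*ex+l[1]*ey+[0,0,l[2]]),1))
Lm=L.reshape(420,560,3)
m=(f<60)&(Lm[...,0]>-60)&(Lm[...,0]<-10)&(abs(Lm[...,1])<22)&(Lm[...,2]>55)&(Lm[...,2]<84)
ys,xs=np.nonzero(m);print(xs.min(),xs.max(),ys.min(),ys.max(),np.median(xs),np.median(ys),Lm[m].mean(0))
a=cv2.cvtColor(c["frame"],cv2.COLOR_RGB2BGR)[180:230,230:280]; cv2.imwrite("pics/k8.png",cv2.resize(a,(500,500),interpolation=cv2.INTER_CUBIC))
```

```text
(-27, 0, 73) [254.4 202.4]
(-27, -6, 73) [252.  201.6]
(-27, 6, 73) [256.7 203.1]
(-31, 0, 57) [255.3 206.5]
(-31, -10, 57) [251.5 205.3]
(-31, 10, 57) [259.2 207.8]
249 263 194 207 255.5 202.0 [-27.74578721   3.03128938  75.8264907 ]
```

View pics/k8.png

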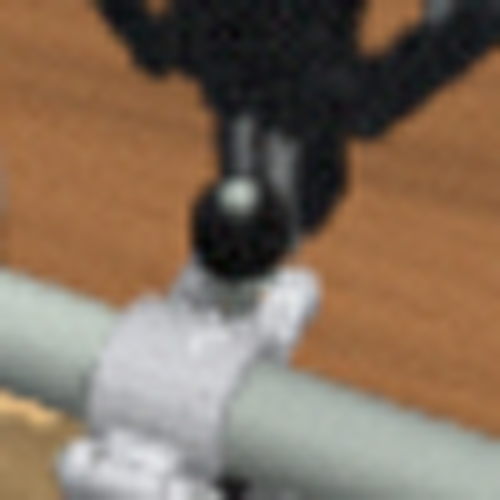

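Emit:
{"name": "apply_moves", "arguments": {"motion": [[[0,0,0.1],0,0],[[0,0,0.2],0,0],[[0,0,0.2],0,0]]}}

```text
time: 21.5
ee_pos: [544.8, -20.8, 67.7]
eef_rot: [[0.0, 0.083, 0.997], [-0.0, 0.997, -0.083], [-1.0, -0.0, 0.0]]
force: [0.0, -0.3, 0.9]
width: 0.001
```

Emit:
{"name": "apply_moves", "arguments": {"motion": [[[0,0,0.1],0,0],[[0,0,0.1],0,0]]}}

```text
time: 21.7
ee_pos: [545.8, -20.8, 67.7]
eef_rot: [[0.0, 0.083, 0.997], [-0.0, 0.997, -0.083], [-1.0, -0.0, 0.0]]
force: [1.0, -0.7, 0.4]
width: 0.001
```

Emit:
{"name": "apply_moves", "arguments": {"motion": [[[0,0,0.1],0,0],[[0,0,0.1],0,0]]}}

```text
time: 21.9
ee_pos: [546.4, -20.9, 67.7]
eef_rot: [[-0.001, 0.083, 0.997], [0.0, 0.997, -0.083], [-1.0, 0.0, -0.001]]
force: [-2.2, 0.5, 1.6]
width: 0.001
```

Emit:
{"name": "apply_moves", "arguments": {"motion": [[[0,0,0.05],0,0],[[0,0,0.1],0,0],[[0,0,0.1],0,0]]}}

```text
time: 22.2
ee_pos: [546.8, -20.9, 67.6]
eef_rot: [[-0.002, 0.083, 0.997], [0.0, 0.997, -0.083], [-1.0, 0.0, -0.002]]
force: [-6.1, 0.4, 4.1]
width: -0.0
```

Emit:
{"name": "apply_moves", "arguments": {"motion": [[[0,0,0.04],0,0],[[0,0,0.04],0,0]]}}

```text
time: 22.4
ee_pos: [546.9, -20.9, 67.6]
eef_rot: [[-0.003, 0.083, 0.997], [0.0, 0.997, -0.083], [-1.0, 0.0, -0.003]]
force: [-6.8, 0.0, 5.9]
width: 0.001
```

Emit:
{"name": "apply_moves", "arguments": {"motion": [[[0,0,-0.5],0,0],[[0,0,-2.5],0,0],[[0,0,-5],0,0],[[-4,0,-7],0,0],[[-8,0,-7],0,0],[[-8,0,-7],0,0]]}}

```text
time: 23.0
ee_pos: [482.6, -15.9, 154.0]
eef_rot: [[0.012, 0.083, 0.996], [-0.002, 0.997, -0.083], [-1.0, -0.001, 0.012]]
force: [0.8, -0.2, 0.9]
width: -0.001
```

Run:
```python
from cap import *
from loc import fit_rail
o=get_obs();print(o["time"],np.round(o["ee_pos"],1),np.round(o["force"],1),o["width"])
ims=[]
for n in ("wrist","scene","top"):
    c,o,L=pts(n)
    ims.append(cv2.cvtColor(c["frame"],cv2.COLOR_RGB2BGR))
    f=c["frame"].reshape(-1,3).max(1)
    m=(f<60)&(L[:,0]>-70)&(L[:,0]<-5)&(abs(L[:,1])<20)&(L[:,2]>45)&(L[:,2]<95); P=L[m]
    if len(P): print(n,"knob",len(P),np.percentile(P,[5,50,95],axis=0).round(1).tolist())
    m=(L[:,0]>-50)&(L[:,0]<-5)&(abs(L[:,1])<6)&(L[:,2]>80)&(L[:,2]<95); P=L[m]
    if len(P): print(n,"knob top",len(P),np.percentile(P,[5,50,95],axis=0).round(1).tolist())
    m=(abs(L[:,1])<14)&(abs(L[:,1])>6)&(L[:,0]>-42)&(L[:,0]<-18)&(L[:,2]>44)&(L[:,2]<62); P=L[m]
    if len(P)>5: print("lug",len(P),np.median(P,0).round(1),np.polyfit(P[:,0],P[:,2],1).round(2))
    if n!="wrist": print(fit_rail(c))
cv2.imwrite("pics/k9.png",np.hstack([cv2.resize(ims[2][150:270,240:360],(400,400),interpolation=cv2.INTER_CUBIC),cv2.resize(ims[1][170:250,210:290],(400,400),interpolation=cv2.INTER_CUBIC)]))
```

```text
23.0 [482.6 -15.9 154. ] [ 0.8 -0.2  0.9] -0.000596423458953676
wrist knob 2 [[-16.1, -5.7, 83.1], [-15.7, -2.7, 83.6], [-15.4, 0.3, 84.1]]
wrist knob top 43 [[-21.1, -5.3, 82.8], [-16.6, -2.3, 84.4], [-14.2, -0.1, 87.4]]
scene knob 62 [[-23.8, -7.0, 66.6], [-15.0, 3.0, 76.5], [-11.0, 8.3, 82.8]]
scene knob top 31 [[-30.0, -5.2, 80.7], [-20.2, -0.5, 82.2], [-13.0, 5.6, 85.2]]
lug 28 [-25.    8.1  54.6] [-0.11 51.89]
(array([ 5.96194317e+02,  9.27774291e+01,  7.98556058e-02, -1.39820993e-02]), 1015, np.float64(0.7743617530748956))
(array([ 5.94198998e+02,  9.33768288e+01,  8.45369112e-02, -1.15557234e-02]), 943, np.float64(0.8397471630252955))
```

View pics/k9.png

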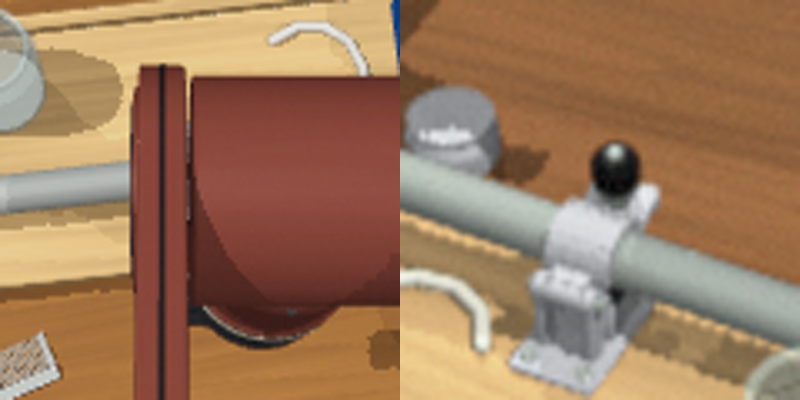

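Emit:
{"name": "apply_moves", "arguments": {"motion": [[[-4,-5,0],0,0],[[-5,-10,0],0,0],[[-5,-15,0],0,0],[[-5,-20,0],0,0],[[-5,-25,0],0,0],[[-5,-30,0],0,0],[[-5,-30,0],0,0]]}}

```text
time: 23.85
ee_pos: [451.6, -318.1, 195.4]
eef_rot: [[-0.002, 0.088, 0.996], [0.001, 0.996, -0.088], [-1.0, 0.0, -0.003]]
force: [-0.4, 0.6, -0.5]
width: -0.002
```

Run:
```python
from cap import *
print(get_obs()["force"].round(1) if hasattr(get_obs()["force"],"round") else get_obs()["force"])
for n in ("scene","top"):
    c,o,L=pts(n); f=c["frame"].reshape(-1,3).max(1)
    for y0 in (0,340):
        a=(abs(L[:,1]-y0)<25)
        m=a&(f<60)&(L[:,0]>-70)&(L[:,0]<15)&(L[:,2]>45)&(L[:,2]<95); P=L[m]
        if len(P): print(n,y0,"knob",len(P),np.percentile(P,[3,50,97],axis=0).round(1).tolist())
        m=a&(L[:,0]>-60)&(L[:,0]<5)&(L[:,2]>78)&(L[:,2]<95); P=L[m]
        if len(P): print(n,y0,"top",len(P),P.mean(0).round(1),np.percentile(P,[3,50,97],axis=0).round(1).tolist())
        v,u=np.nonzero(m.reshape(420,560)|(a&(f<60)&(L[:,0]>-70)&(L[:,0]<15)&(L[:,2]>58)&(L[:,2]<95)).reshape(420,560))
        if len(u): print("   px",u.min(),u.max(),v.min(),v.max())
        ex=np.array([.9966,-.083,0]);ey=np.array([.083,.9966,0]);O=np.array([591.6,-23.3,50])
        print("   expect upright knob px",np.round(w2px(c,O-27*ex+y0*ey+[0,0,73]),1))
    for k in ("knob","bolt"): print(k,[(round(r["score"],2),np.round(r["position"]).tolist()) for r in spot_in(n,k)[:3]])
    for k in ["jar","bangle_holder","bin","comb","tin","hair_band"]:
        print(k,[(np.round(r["position"]).tolist()) for r in spot_in(n,k)[:1]])
```

```text
[-0.4  0.6 -0.5]
scene 0 knob 63 [[-23.8, -8.1, 66.3], [-15.5, 2.7, 76.5], [-11.5, 8.7, 83.4]]
scene 0 top 50 [-19.9  -0.5  82. ] [[-29.6, -8.9, 78.2], [-19.3, -0.3, 81.8], [-12.1, 8.3, 85.7]]
   px 248 257 198 209
   expect upright knob px [254.4 202.4]
scene 340 knob 84 [[-25.8, 329.1, 66.7], [-18.4, 338.0, 77.6], [-14.9, 347.7, 83.4]]
scene 340 top 74 [-23.6 338.9  81.8] [[-32.4, 329.4, 78.7], [-23.7, 338.9, 81.9], [-15.9, 348.3, 85.0]]
   px 397 408 245 256
   expect upright knob px [402.9 250.6]
knob [(0.64, [251.0, 203.0])]
bolt [(0.66, [255.0, 206.0])]
jar [[292.0, 265.0]]
bangle_holder [[353.0, 287.0]]
bin [[155.0, 204.0]]
comb [[352.0, 238.0]]
tin [[216.0, 193.0]]
hair_band [[198.0, 232.0]]
top 0 knob 57 [[-34.1, -8.9, 72.5], [-27.4, 0.7, 82.0], [-15.6, 8.9, 85.3]]
top 0 top 74 [-24.8  -0.7  82.7] [[-33.9, -10.5, 78.4], [-24.8, -0.9, 82.6], [-15.3, 8.4, 87.4]]
   px 302 311 202 212
   expect upright knob px [306.  208.9]
top 340 knob 35 [[-37.5, 328.3, 71.6], [-31.3, 331.9, 81.0], [-21.2, 339.5, 85.3]]
top 340 top 75 [-28.4 338.2  82.7] [[-37.6, 329.6, 78.9], [-28.0, 338.2, 82.5], [-18.5, 347.2, 86.8]]
   px 149 160 221 230
   expect upright knob px [154.3 225.8]
knob []
bolt [(0.46, [370.0, 249.0])]
jar [[237.0, 171.0]]
bangle_holder [[186.0, 178.0]]
bin [[390.0, 160.0]]
comb [[220.0, 271.0]]
tin [[369.0, 248.0]]
hair_band [[345.0, 166.0]]
```

```bash
python3 -c "
from h import *
print(sign_off())"
```

```text
the job is handed in; nothing more can be done
None
```

The open clamp is shut on the rail, with the bolt upright in the slot and the knob nut left loose. I handed the job in at about 24 s. The sign-off gave no verdict, and the force on the bed after I let go was not measured.

**What I did**
- **First swing:** it missed the cap. The cameras show the fingertips about 44 mm short of the stated TCP. I corrected for that and swung the cap over.
- **Press:** I pressed the lug end down. The rail slid at about 8–9 N, then the push climbed as it met the bed, and I stopped at 16 N.
- **Bolt:** I lifted it by the knob to about 0.45 rad from upright, let go, and pushed it to the back of the slot. It stopped at about 7 N.

**Last checks**
- **Rail:** it came down about 4 mm at the clamp, to about 43.5 mm above the plank, and was still there after I let go.
- **Cap:** the lug's top face is nearly level, within about 0.13 rad. One early top-camera fit disagreed at 0.23, from few points.
- **Bolt:** against the done-up clamp it leans about 0.055 rad further towards the hinge, in both cameras. The limit is 0.12. An absolute reading from the scene camera was less certain, at 0.08–0.09.
- **Surroundings:** I checked the other items only by comparing network detections before and after. They agree within their scatter, up to 7 pixels. The arm ended well away with no force on it.

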